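Dock the bead tote and hold the bead chest open

TASK

Push the white bead tote along the rollers until it is fully home against the blue end stop of its bay. Then raise the wooden bead chest's lid by its blue ball knob to 60 degrees, in line with the brass gauge bars at its sides, and finish while the gripper is still holding it there, as it falls shut if let go. Leave the dish, the jar and the pendant alone.

Things in the scene. Friction and masses are not known exactly. Their poses are not given: they have to be found in the camera images.
- track: fixed track on the table, 140 mm wide (its x), 430 long (its y); origin on the table under its middle. 14 free-turning steel rollers, tops at z = 45 mm; side rails to 60 mm, 116 mm between them. The bay is its +y end: blue cheeks (over the last 130 mm, same gap) and blue end stop reach 84 mm; the stop's inner face is at y = +210 mm. The -y end is open.
- bay (a point): where the tote's origin is when fully home: on the roller tops at x = 0, y = +145 mm, z = 45 mm of the track, axes as the track's. The tote travels along its +y towards the stop.
- tote: open white plastic tote, loose, 0.4 to 0.7 kg, 110 mm (its x) by 130 mm (its y) by 70 mm high, walls 5 mm; origin at the centre of its underside. It stands on the rollers between the rails (3 mm play each side), its axes along the track's; beads (look only) fill it to some 35 mm. It coasts only little when pushed and let go.
- chest: fixed wooden bead chest, 170 mm (its x) by 200 mm (its y) by 90 mm high, origin at the centre of its underside, front at its -x side. Brass gauge bars, 8 mm thick and 75 mm long, beside the lid at y = +/-110 mm rise from the hinge forwards and up at 60 degrees.
- lid_hinge (a point): middle of the lid's hinge axis, which runs along the chest's y: at x = +85 mm, z = 90 mm of the chest, axes as the chest's.
- lid_angle (a joint): angle of the chest's lid in rad: 0 shut, growing as its front edge rises, stop at 1.4; 60 degrees is 1.047. The lid falls shut from any angle.
- lid: the chest's lid, 178 mm from hinge to front edge, 200 mm wide, 8 mm thick, 0.25 to 0.4 kg; origin on the hinge axis in its underside, the panel lying to its -x; its z is square to it. Near its front edge stands a knob, a blue ball of 30 mm diameter on a 12 mm brass stem. Pinched from the sides along the hinge, the ball can turn between the pads as the lid swings.
- knob_center (a point): centre of the knob's ball: at x = -145 mm, z = 40 mm of the lid (32 mm above its top face), so 130 mm above the table with the lid shut; axes turn with the lid.
- dish: white ceramic dish of pink beads, loose, 110 mm across, 30 mm high, origin under its centre: leave alone.
- jar: amber glass jar with brass cap, loose, 60 mm across, 100 mm high, origin under its centre: leave alone.
- pendant: sky-blue disc pendant with a flower, loose, 52 mm across, 10 mm thick, lying flat, origin under its centre: leave alone.
There are look-alikes about, which are no part of the job. What is shaped like the tote but green is not meant.

How it is judged:
By the outcome, as a careful person would: the job done as asked, in the order asked, and still so for the second after the job is handed in, while the arm keeps its last pose, push and grip.
It also fails if it takes over 56 s, if anything falls off the work surface, if the arm or the gripper's body presses on something with over 40 N, if the wrist force passes 120 N, or if a joint passes its speed limit or range.

ROBOT

A 7-joint arm with a two-finger parallel gripper is mounted at the origin on the work surface. World frame = base frame: x ahead of the robot, y to its left, z up, the work surface at z = 0. Lengths are in m, angles in rad, forces in N, time in s.
With the tool pointing down it reaches from about 0.4 to 0.85 m from the base axis. Payload 10.4 kg.
Tool frame: the origin (TCP) lies at the very end of the fingers, on their centre line; the grasp point (between the pads) lies 19 mm behind it; z points along the fingers, y is the line along which they close (so a half turn about z gives the same grasp; the last joint's range is limited). The gripper opens to 87 mm and grips with 3 to 60 N. Pads are 19 mm wide; open, the fingers measure 117 mm over their backs; the gripper's body (75 mm by 190 mm) begins 51 mm behind the grasp point.
Start: joints at [-1.269, 0.332, -0.065, 1.46, 0.022, 1.35, -0.088], TCP at [0.199, 0.592, 0.191] pointing down, gripper open.
Joint ranges: [-2.6, 2.6], [-0.5, 2.12], [-1.47, 1.34], [0.16, 2.42], [-1.27, 4.41], [0.06, 2.06], [-2.6, 2.6]. Speed limits (rad/s): [2.22, 2.22, 2.79, 2.79, 3.14, 3.14, 3.14].

INTERFACE

Orientations are given as a unit quaternion [x, y, z, w].
In Python, from bench import status, camera, order gives the robot as it stands.
- The arm moves only by the tool jog_arm, never from a script. Its argument "plan" is a list of rows, each a list of 7 numbers: the turn, a rotation vector about the tool's x, y, z in rad, then the shift along the tool's x, y, z in mm, then the opening, from -1 (shut) to 1 (fully open). A call has 1 to 12 rows; each row is the pose to reach, as a shift and turn from the pose commanded when the call began, along the tool's axes at that moment; what a row does not reach only later rows make up. A row lasts 1/10 s, in which the tool goes at most 50 mm and 8.59 degrees, less where a joint would pass 70% of its speed; a pose out of reach is approached as far as the arm can. A call with a gripper value outside its range is refused whole. The fingers move at their own pace and stop on an object; "squeeze" is the grip in N (left out, the last holds). Time passes only in rows, so rows that repeat a pose let the fingers close. It gives the time, the measured TCP pose, the force, the opening and the grip force at its end, in the units of the state.
- status.read_state(): the state, without advancing time (a new reading comes with each control period).
- camera(name): name is "side" or "top"; returns a dict with "image" (420x560x3 uint8, red, green, blue), "z_map" (420x560 float32, m along the optical axis (not along the pixel's ray), 0 where there is no reading), "fx", "fy", "cx", "cy" (pixels), "k1" (the pictures are not rectified: a ray, as slopes to the right and down, at radius r is drawn at 1 + k1 r^2 times it, then the intrinsics apply), "world_from_camera" (4x4, takes a point from camera to world coordinates). Camera axes: x right, y down, z forward; pixel columns grow to the right and rows downward; lengths in m; the calibration is good to about 2 mm. A picture is of the moment at which its call begins.
- order.close_job(): hands the job in; it is judged then, once.
The state is a dict: "time": time; "joint_positions": joint angles; "joint_vel": joint speeds; "joint_torque": joint torques, N m; "ee_pos": TCP position; "eef_rot": TCP orientation; "ft_force": force on the tool from outside, world axes, zero at the start; "torque": the same for the moment, N m; "width": finger opening in m; "grip_force": force on a finger pad.
Only numpy, scipy, OpenCV 4.12 (cv2) and the standard library are available. Lean on these libraries where they do the work, as an engineer would, in place of code of your own. Each camera call takes 0.05 s, during which the arm holds its last target. There are 200 camera calls.

## Working session

There is one attempt and no reset: what is moved stays moved. The work goes in short steps, Python scripts to look and compute and a tool call to move; the robot and the scene stay as the last step left them, time stands still between calls to the robot, and variables do not carry over. Pictures are saved under pics/ and viewed, at most 10 in all, crops included, and the job is handed in when it is done.

Besides the shell and the picture viewer there is one more tool, called after ">>>" by a JSON object that holds its "op" and its "data", one argument or row to a line. jog_arm: Moves the arm, as the interface text tells. Its arguments: {"type":"object","properties":{"plan":{"type":"array"},"squeeze":{"type":"number"}},"required":["plan"]}

```bash
ls; mkdir -p pics; python3 - <<'E'
from bench import status, camera
import cv2, numpy as np
s=status.read_state(); print({k:np.round(v,3).tolist() for k,v in s.items()})
ims=[]
for n in ("top","side"):
    c=camera(n); np.savez("c_"+n+".npz",**c)
    print(n,c["fx"],c["fy"],c["cx"],c["cy"],c["k1"],np.round(c["world_from_camera"],3).tolist())
    cv2.imwrite(f"pics/{n}0.png",c["image"][:,:,::-1])
E
```

```text
pics
{'time': 0.0, 'joint_positions': [-1.269, 0.333, -0.065, 1.461, 0.022, 1.35, -0.089], 'joint_vel': [0.0, -0.002, -0.001, 0.001, 0.001, -0.0, 0.002], 'joint_torque': [-0.0, -62.326, 0.025, -38.989, -0.061, 0.04, 0.0], 'ee_pos': [0.199, 0.592, 0.19], 'eef_rot': [0.162, 0.987, -0.001, -0.0], 'ft_force': [0.468, -0.599, -0.975], 'torque': [-0.024, 0.009, -0.043], 'grip_force': 0.0, 'width': 0.087}
top 386.9824547563425 386.9824547563425 283.5097227497941 203.4277147429575 0.024405257958297837 [[0.001, -0.984, 0.176, 0.336], [-1.0, 0.002, 0.015, -0.003], [-0.015, -0.176, -0.984, 1.018], [0.0, 0.0, 0.0, 1.0]]
side 512.0924450186735 512.0924450186735 282.5212821591605 195.63650256195285 -0.10448228279797935 [[0.823, -0.332, 0.462, -0.037], [-0.569, -0.47, 0.675, -0.802], [-0.008, -0.818, -0.575, 0.789], [0.0, 0.0, 0.0, 1.0]]
```

View pics/top0.png

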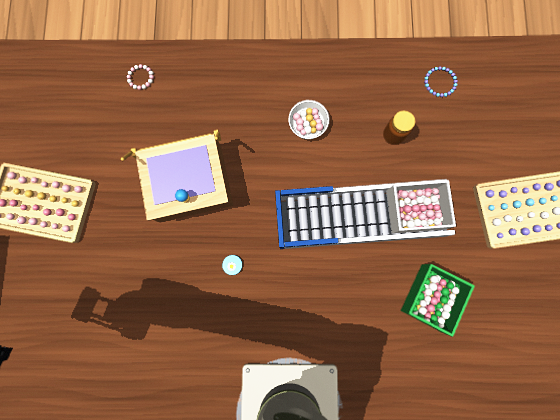

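View pics/side0.png

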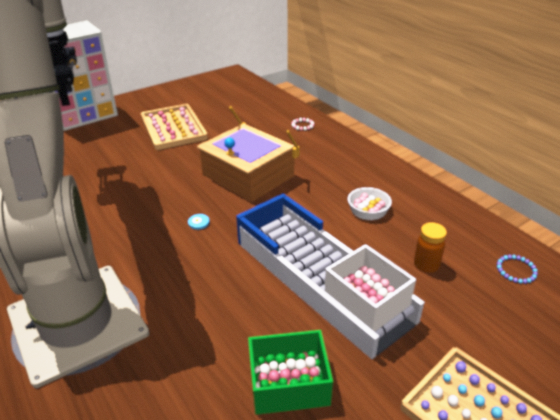

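The top view shows the tote at px (425,207), the track's blue stop at px (282,218), the chest at px (183,175) with its knob at px (181,195), and the green decoy at px (440,300). The side view agrees. The pendant is at px (232,265).

```bash
cat > h.py <<'E'
import cv2, numpy as np
def world(c):
    K=np.array([[c["fx"],0,c["cx"]],[0,c["fy"],c["cy"]],[0,0,1]],float)
    v,u=np.mgrid[:420,:560]
    p=cv2.undistortPoints(np.stack([u,v],-1).reshape(-1,1,2).astype(float),K,np.array([float(c["k1"]),0,0,0])).reshape(420,560,2)
    z=c["z_map"].astype(float)
    P=np.dstack([p[...,0]*z,p[...,1]*z,z,np.ones_like(z)])
    return (P@c["world_from_camera"].T)[...,:3], p
def rect(P,m,n=""):
    xy=P[m][:,:2].astype(np.float32)*1000
    r=cv2.minAreaRect(xy); print(n,len(xy),"c",np.round(r[0],1),"size",np.round(r[1],1),"ang",round(r[2],2),"zmed",np.median(P[m][:,2]).round(4)); return r
def biggest(m):
    n,l,s,_=cv2.connectedComponentsWithStats(m.astype(np.uint8)); 
    return l==1+np.argmax(s[1:,4]) if n>1 else m
def ball(P,hsv,wc):  # sphere fit, r=15 mm
    H,S,V=cv2.split(hsv); m=(H>90)&(H<125)&(S>130)&(V>60)&(P[...,2]>.105)&(P[...,1]>.12)&(P[...,1]<.42)
    m=biggest(m); q=P[m]
    from scipy.optimize import least_squares
    f=least_squares(lambda c:np.linalg.norm(q-c,axis=1)-.015,q.mean(0)+.01*(q.mean(0)-wc[:3,3])/np.linalg.norm(q.mean(0)-wc[:3,3]),loss="soft_l1",f_scale=.002)
    return f.x,len(q),np.abs(f.fun).mean()
E
python3 - <<'E'
from h import *
for n in ("top","side"):
    c=dict(np.load(f"c_{n}.npz")); P,_=world(c); z=P[...,2]; hsv=cv2.cvtColor(c["image"],cv2.COLOR_RGB2HSV); H,S,V=cv2.split(hsv)
    print(n)
    y,x=P[...,1],P[...,0]
    tr=(y>-.5)&(y<.12)&(x>.35)&(x<.62)
    rect(P,biggest(tr&(z>.108)&(z<.122)&(S<90)),"tote rim")
    b=tr&(H>100)&(H<125)&(S>150)
    rect(P,b&(z>.079)&(z<.089)&(y>-.2),"blue top")
    rect(P,tr&(z>.055)&(z<.066),"rails")
    rect(P,tr&(z>.03)&(z<.12),"all track")
    ch=(y>.1)&(y<.45)&(x>.35)&(x<.7)
    rect(P,biggest(ch&(z>.093)&(z<.104)),"lid")
    print("ball",ball(P,hsv,c["world_from_camera"]))
    ba=ch&(z>.115)&(H>15)&(H<35)&(S>80)
    for s in np.unique(np.round(P[ba],2),axis=0)[::3]: print(s,end=" ")
    print()
E
```

```text
top
tote rim 590 c [ 492.8 -318.1] size [110.4 132.9] ang 4.02 zmed 0.1166
blue top 764 c [471.7 -42.8] size [139.7 141. ] ang 4.3 zmed 0.0854
rails 1268 c [ 446.  -195.1] size [214.8 421.9] ang 4.38 zmed 0.0619
all track 8791 c [ 445.8 -190.1] size [214.9 431.9] ang 4.3 zmed 0.0614
lid 5609 c [572.9 265. ] size [188.2 220.7] ang 12.79 zmed 0.1
ball (array([0.51439878, 0.24986182, 0.13098058]), 116, np.float64(0.0008158365055549927))
[0.59 0.38 0.16] [0.6  0.38 0.16] [0.61 0.38 0.15] [0.62 0.39 0.12] [0.64 0.17 0.16] [0.65 0.16 0.16] [0.65 0.17 0.16] [0.67 0.17 0.13] 
side
tote rim 890 c [ 493.6 -316.6] size [114.4 132.5] ang 3.62 zmed 0.1138
blue top 646 c [471.1 -41.9] size [140.1 143.9] ang 4.2 zmed 0.0835
rails 1895 c [ 447.7 -189.8] size [216.4 430.7] ang 4.09 zmed 0.0595
all track 12525 c [ 447.4 -187.9] size [216.8 434.6] ang 4.09 zmed 0.0604
lid 2398 c [573.4 263. ] size [188.5 226.4] ang 13.11 zmed 0.0994
ball (array([0.51626658, 0.25193045, 0.13051862]), 77, np.float64(0.0014307945963376067))
[0.59 0.38 0.16] [0.6  0.38 0.16] [0.61 0.38 0.14] [0.62 0.38 0.12] [0.64 0.16 0.17] [0.65 0.16 0.16] [0.65 0.17 0.16] [0.66 0.17 0.14]
```

```bash
cat >> h.py <<'E'
from scipy.spatial.transform import Rotation as R
from bench import status
def go(p,a,tilt=0):
    """jog shift/turn to world TCP p (m), tool y at world angle a deg, tool down"""
    s=status.read_state(); R0=R.from_quat(s["eef_rot"]); a=np.radians(a)
    y=np.array([np.cos(a),np.sin(a),0]); z=np.array([0,0,-1.]); x=np.cross(y,z)
    R1=R.from_matrix(np.c_[x,y,z])
    print("turn",np.round((R0.inv()*R1).as_rotvec(),3),"shift",np.round(R0.inv().apply(np.array(p)-s["ee_pos"])*1000,1))
E
python3 -c "
from h import *
go([.46,.03,.23],4.2)"
```

```text
turn [-1.000e-03  1.000e-03  1.173e+00] shift [-426.3 -449.5  -39.5]
```

>>> {"op": "jog_arm", "data": {
  "plan": [
    [0,0,1.173,-426,-449,-40,-1],
    [0,0,1.173,-426,-449,-40,-1],
    [0,0,1.173,-426,-449,-40,-1],
    [0,0,1.173,-426,-449,-40,-1],
    [0,0,1.173,-426,-449,-40,-1],
    [0,0,1.173,-426,-449,-40,-1],
    [0,0,1.173,-426,-449,-40,-1],
    [0,0,1.173,-426,-449,-40,-1],
    [0,0,1.173,-426,-449,-40,-1],
    [0,0,1.173,-426,-449,-40,-1],
    [0,0,1.173,-426,-449,-40,-1],
    [0,0,1.173,-426,-449,-40,-1]
  ]
}}

```text
time: 1.3
ee_pos: [0.4516, 0.0471, 0.2294]
eef_rot: [0.681, 0.732, 0.0, -0.0]
ft_force: [1.4, -0.4, -0.0]
width: 0.0026
grip_force: 0.0
```

```bash
python3 -c "
from h import *
print(status.read_state()['joint_positions'])
go([.501,-.43,.20],4.2)
go([.501,-.43,.075],4.2)"
```

```text
[-0.75900741 -0.11002974  0.52056081  1.85048013  0.05509627  1.38666975
 -0.17805913]
turn [ 0.    -0.001 -0.   ] shift [-479.5   14.4   29.2]
turn [ 0.    -0.001 -0.   ] shift [-479.5   14.4  154.2]
```

>>> {"op": "jog_arm", "data": {
  "plan": [
    [0,0,0,-480,14,29,-1],
    [0,0,0,-480,14,29,-1],
    [0,0,0,-480,14,29,-1],
    [0,0,0,-480,14,29,-1],
    [0,0,0,-480,14,29,-1],
    [0,0,0,-480,14,29,-1],
    [0,0,0,-480,14,29,-1],
    [0,0,0,-480,14,29,-1],
    [0,0,0,-480,14,29,-1],
    [0,0,0,-480,14,29,-1],
    [0,0,0,-480,14,29,-1]
  ]
}}

```text
time: 2.4
ee_pos: [0.4977, -0.4331, 0.1987]
eef_rot: [0.683, 0.73, -0.002, -0.001]
ft_force: [-0.3, 0.7, -0.9]
width: 0.0007
grip_force: 0.0
```

```bash
python3 -c "
from h import *
print(status.read_state()['joint_positions'])
go([.501,-.43,.075],4.2)"
```

```text
[ 0.03333865  0.53158897  0.90663903  1.38360164 -0.41143832  1.4245654
  0.9979006 ]
turn [-0.004  0.001 -0.006] shift [  3.1   4.  123.7]
```

>>> {"op": "jog_arm", "data": {
  "plan": [
    [0,0,0,2,3,45,-1],
    [0,0,0,2,3,90,-1],
    [0,0,0,2,3,124,-1],
    [0,0,0,2,3,124,-1],
    [0,0,0,20,3,124,-1],
    [0,0,0,32,3,124,-1],
    [0,0,0,40,3,124,-1],
    [0,0,0,48,3,124,-1],
    [0,0,0,56,3,124,-1],
    [0,0,0,64,3,124,-1],
    [0,0,0,72,3,124,-1],
    [0,0,0,80,3,124,-1]
  ]
}}

```text
time: 3.6
ee_pos: [0.4974, -0.3479, 0.0763]
eef_rot: [0.681, 0.732, 0.0, -0.0]
ft_force: [0.5, -1.9, 1.2]
width: 0.0003
grip_force: 1.1
```

```bash
python3 - <<'E'
from h import *
from bench import camera
c=camera("side"); cv2.imwrite("pics/s1.png",c["image"][:,:,::-1]); P,_=world(c)
s=status.read_state();print(s["ft_force"],s["ee_pos"])
d=np.array([-.0735,.9973]); o=np.array([.4821,-.1865])
print("tcp track",(s["ee_pos"][:2]-o)@d,(s["ee_pos"][:2]-o)@[d[1],-d[0]])
E
```

```text
[2.45983483 0.2233435  0.60239941] [ 0.49759925 -0.34641525  0.07605563]
tcp track -0.16062267600699315 0.0037036317031107005
```

View pics/s1.png

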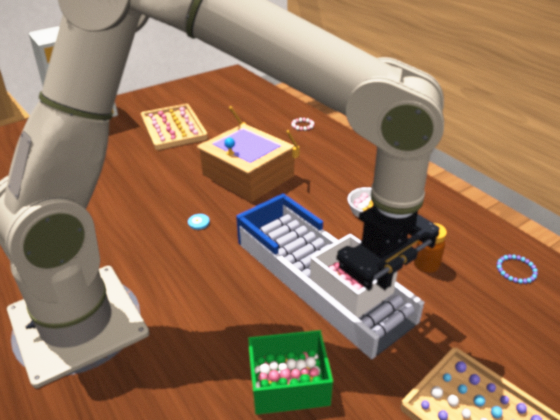

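The tote, now at px (350,270), has moved toward the bay. The gripper is behind it and clear of the jar. I'll keep pushing.

>>> {"op": "jog_arm", "data": {
  "plan": [
    [0,0,0,14,2,0,-1],
    [0,0,0,30,2,0,-1],
    [0,0,0,46,2,0,-1],
    [0,0,0,62,2,0,-1],
    [0,0,0,78,2,0,-1],
    [0,0,0,94,2,0,-1],
    [0,0,0,110,2,0,-1],
    [0,0,0,126,2,0,-1],
    [0,0,0,142,2,0,-1],
    [0,0,0,156,2,0,-1],
    [0,0,0,168,2,0,-1],
    [0,0,0,178,2,0,-1]
  ]
}}

```text
time: 4.85
ee_pos: [0.486, -0.1702, 0.0761]
eef_rot: [0.681, 0.733, -0.0, -0.0]
ft_force: [-0.3, -2.9, -0.0]
width: 0.0005
grip_force: 0.9
```

```bash
python3 - <<'E'
from h import *
from bench import camera
s=status.read_state();print(s["ft_force"],s["ee_pos"])
d=np.array([-.0735,.9973]); o=np.array([.4821,-.1865])
print("tcp track",(s["ee_pos"][:2]-o)@d,(s["ee_pos"][:2]-o)@[d[1],-d[0]])
c=camera("side"); P,_=world(c); S=cv2.cvtColor(c["image"],cv2.COLOR_RGB2HSV)[...,1]; x,y,z=P[...,0],P[...,1],P[...,2]
m=biggest((x>.38)&(x<.58)&(y>-.25)&(y<.05)&(z>.106)&(z<.12)&(S<90))
q=(P[m][:,:2]-o)@d; print("tote rim along track",np.percentile(q,[0.5,99.5]))
E
```

```text
[-0.27245812 -2.86780984 -0.0106232 ] [ 0.48604158 -0.17017441  0.07614018]
tcp track 0.01599180934193818 0.005130864362130525
tote rim along track [0.00406926 0.15721298]
```

>>> {"op": "jog_arm", "data": {
  "plan": [
    [0,0,0,8,2,0,-1],
    [0,0,0,16,2,0,-1],
    [0,0,0,24,2,0,-1],
    [0,0,0,31,2,0,-1],
    [0,0,0,37,2,0,-1],
    [0,0,0,42,2,0,-1],
    [0,0,0,45,2,0,-1],
    [0,0,0,47,2,0,-1],
    [0,0,0,48,2,0,-1]
  ]
}}

```text
time: 5.8
ee_pos: [0.485, -0.1233, 0.0764]
eef_rot: [0.681, 0.732, -0.0, 0.0]
ft_force: [-0.8, -4.8, -1.4]
width: 0.0002
grip_force: 2.3
```

>>> {"op": "jog_arm", "data": {
  "plan": [
    [0,0,0,1,0,0,-1],
    [0,0,0,2,0,0,-1],
    [0,0,0,3,0,0,-1]
  ]
}}

```text
time: 6.1
ee_pos: [0.4842, -0.1228, 0.0765]
eef_rot: [0.682, 0.732, -0.001, 0.001]
ft_force: [-2.9, -13.4, 1.3]
width: 0.0004
grip_force: 6.3
```

>>> {"op": "jog_arm", "data": {
  "plan": [
    [0,0,0,1,0,0,-1],
    [0,0,0,2,0,0,-1]
  ]
}}

```text
time: 6.3
ee_pos: [0.4837, -0.1225, 0.0766]
eef_rot: [0.682, 0.731, -0.002, 0.001]
ft_force: [-4.9, -19.3, 3.8]
width: 0.0006
grip_force: 9.1
```

Contact is firm at about 19 N. I'll back off, rise and check from above.

>>> {"op": "jog_arm", "data": {
  "plan": [
    [0,0,0,-8,0,0,-1],
    [0,0,0,-25,0,0,-1],
    [0,0,0,-40,0,-10,-1],
    [0,0,0,-50,0,-60,-1],
    [0,0,0,-60,0,-110,-1],
    [0,0,0,-100,0,-150,-1],
    [0,0,0,-150,0,-150,-1],
    [0,0,0,-190,0,-150,1]
  ]
}}

```text
time: 7.1
ee_pos: [0.5001, -0.3089, 0.2289]
eef_rot: [0.68, 0.733, 0.001, 0.002]
ft_force: [-0.5, 0.9, 1.0]
width: 0.0036
grip_force: 0.0
```

```bash
python3 - <<'E'
from h import *
from bench import camera
d=np.array([-.0735,.9973]); o=np.array([.4821,-.1865])
for n in ("top","side"):
    c=camera(n); P,_=world(c); np.savez("c2_"+n+".npz",**c)
    H,S,V=cv2.split(cv2.cvtColor(c["image"],cv2.COLOR_RGB2HSV)); x,y,z=P[...,0],P[...,1],P[...,2]
    reg=(x>.38)&(x<.58)&(y>-.25)&(y<.05)
    m=biggest(reg&(z>.108)&(z<.122)&(S<90)); rect(P,m,n+" rim")
    q=(P[m][:,:2]-o)@d; print("tote rim along",np.percentile(q,[1,99]))
    m=reg&(z>.078)&(z<.09)&(H>100)&(H<125)&(S>150); q=(P[m][:,:2]-o)@d; print("blue",np.percentile(q,[1,99]))
    im=c["image"][:,:,::-1]; im=im[150:280,240:420] if n=="top" else im[180:310,220:400]
    cv2.imwrite(f"pics/h_{n}.png",cv2.resize(im,None,fx=4,fy=4))
E
```

```text
top rim 491 c [473.4 -49.4] size [110.7 129.9] ang 5.16 zmed 0.1163
tote rim along [0.07247337 0.2024268 ]
blue [0.07597375 0.21414863]
side rim 649 c [473.9 -48.4] size [114.  135.9] ang 5.91 zmed 0.1135
tote rim along [0.0723612  0.20368578]
blue [0.07355142 0.21251124]
```

View pics/h_top.png

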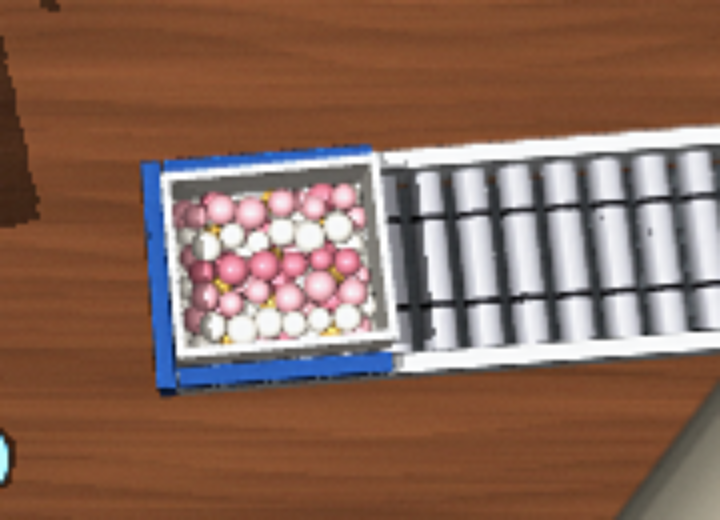

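View pics/h_side.png

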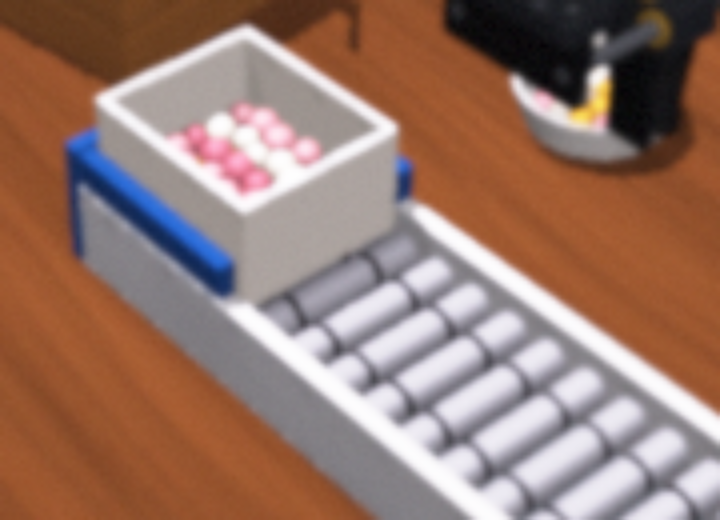

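The tote sits in the bay with its rim next to the stop (crop px 165 from above). I'll check the gap profile numerically.

```bash
python3 - <<'E'
from h import *
c=dict(np.load("c2_top.npz"));im=c["image"];P,p=world(c);z=P[...,2]
wc=c["world_from_camera"];r=np.dstack([p,np.ones(p.shape[:2])])@wc[:3,:3].T
def plane(h): return wc[:3,3]+r*((h-wc[2,3])/r[...,2])[...,None]
d=np.array([-.0735,.9973]); o=np.array([.4821,-.1865])
for v in (196,204,212,220,228,234):
    print(v,[(u,im[v,u].tolist(),round(z[v,u]*1000)) for u in range(275,287)])
# sub-pixel: stop thickness (blue) and rim front edge per row, at own heights
A=(plane(.084)[...,:2]-o)@d; B=(plane(.115)[...,:2]-o)@d
g=im.astype(float)
for v in range(196,236,4):
    blue=(g[v,:,2]-g[v,:,0])[270:295]; red=g[v,:,0][270:295]; u=np.arange(270,295)
    k=np.where(blue>60)[0]
    # inner edge: blue-ness falls through 50% of peak
    pk=blue.max(); j=k[-1]; t=j+(blue[j]-pk/2)/(blue[j]-blue[j+1]); i=k[0]; s=i-(blue[i]-pk/2)/(blue[i]-blue[i-1])
    f=lambda M,q:np.interp(q,np.arange(25),M[v,270:295])
    print(v,"stop outer",f(A,s).round(4),"inner",f(A,t).round(4),"rim front",f(B,t).round(4))
E
```

```text
196 [(275, [66, 56, 59], 5), (276, [47, 106, 209], 87), (277, [49, 100, 194], 84), (278, [45, 99, 194], 88), (279, [32, 90, 191], 87), (280, [223, 227, 231], 117), (281, [255, 255, 255], 114), (282, [190, 189, 190], 103), (283, [76, 74, 70], 98), (284, [86, 83, 78], 100), (285, [84, 83, 78], 1018), (286, [98, 95, 92], 99)]
204 [(275, [118, 64, 29], 3), (276, [42, 94, 187], 87), (277, [48, 101, 194], 85), (278, [48, 99, 191], 84), (279, [47, 97, 189], 89), (280, [24, 74, 165], 87), (281, [255, 255, 255], 116), (282, [255, 255, 255], 118), (283, [168, 136, 143], 63), (284, [161, 110, 116], 68), (285, [118, 80, 87], 66), (286, [121, 81, 87], 77)]
212 [(275, [135, 80, 46], 2), (276, [94, 50, 21], 2), (277, [46, 104, 205], 87), (278, [46, 100, 193], 86), (279, [45, 98, 186], 87), (280, [40, 94, 192], 82), (281, [66, 88, 125], 84), (282, [255, 255, 255], 114), (283, [234, 235, 236], 117), (284, [200, 199, 188], 51), (285, [135, 119, 118], 60), (286, [129, 83, 90], 66)]
220 [(275, [119, 69, 43], 1), (276, [122, 68, 34], 2), (277, [48, 69, 120], 84), (278, [46, 101, 201], 86), (279, [44, 98,
[... 666 characters left out ...]
80, [48, 104, 196], 86), (281, [49, 99, 192], 85), (282, [41, 94, 189], 87), (283, [65, 72, 79], 28), (284, [255, 255, 255], 116), (285, [234, 236, 237], 117), (286, [201, 198, 189], 49)]
196 stop outer 0.214 inner 0.2042 rim front 0.2039
200 stop outer 0.2144 inner 0.2045 rim front 0.2041
204 stop outer 0.215 inner 0.2033 rim front 0.203
208 stop outer 0.2132 inner 0.2038 rim front 0.2035
212 stop outer 0.214 inner 0.204 rim front 0.2036
216 stop outer 0.2146 inner 0.2033 rim front 0.203
220 stop outer 0.2145 inner 0.2036 rim front 0.2033
224 stop outer 0.2139 inner 0.204 rim front 0.2037
228 stop outer 0.2143 inner 0.2036 rim front 0.2033
232 stop outer 0.2143 inner 0.2032 rim front 0.2029
```

The rim meets the stop along the whole width with less than a pixel of gap, so the tote is home. Next is the knob.

```bash
python3 -c "
from h import *
go([.515,.251,.23],102.9)"
```

```text
turn [-0.005  0.002 -1.733] shift [564.   54.9  -5.3]
```

>>> {"op": "jog_arm", "data": {
  "plan": [
    [0,0,-1.733,564,55,-5,1],
    [0,0,-1.733,564,55,-5,1],
    [0,0,-1.733,564,55,-5,1],
    [0,0,-1.733,564,55,-5,1],
    [0,0,-1.733,564,55,-5,1],
    [0,0,-1.733,564,55,-5,1],
    [0,0,-1.733,564,55,-5,1],
    [0,0,-1.733,564,55,-5,1],
    [0,0,-1.733,564,55,-5,1],
    [0,0,-1.733,564,55,-5,1],
    [0,0,-1.733,564,55,-5,1],
    [0,0,-1.733,564,55,-5,1]
  ]
}}

```text
time: 8.4
ee_pos: [0.5106, 0.2655, 0.2312]
eef_rot: [-0.124, 0.992, 0.001, -0.0]
ft_force: [-0.7, 0.5, 0.7]
width: 0.0868
grip_force: 0.0
```

```bash
python3 -c "
from h import *
print(status.read_state()['joint_positions'])
go([.515,.251,.23],102.9)
go([.515,.251,.113],102.9)"
```

```text
[-1.03448679  0.21517941  0.56373543  1.56177535 -0.11753912  1.39861339
  1.35768041]
turn [ 0.001 -0.001  0.023] shift [ -0.7 -15.1   1.2]
turn [ 0.001 -0.001  0.023] shift [ -0.8 -15.3 118.2]
```

>>> {"op": "jog_arm", "data": {
  "plan": [
    [0,0,0,0,0,0,1],
    [0,0,0,0,0,0,1]
  ]
}}

```text
time: 8.6
ee_pos: [0.5125, 0.2583, 0.2317]
eef_rot: [-0.116, 0.993, -0.0, 0.0]
ft_force: [0.2, -0.6, 0.2]
width: 0.0868
grip_force: 0.0
```

```bash
python3 -c "
from h import *
go([.515,.251,.113],102.9)"
```

```text
turn [-0.     0.     0.008] shift [ -0.7  -7.6 118.7]
```

>>> {"op": "jog_arm", "data": {
  "plan": [
    [0,0,0.006,-1,-7,30,1],
    [0,0,0.006,-1,-7,60,1],
    [0,0,0.006,-1,-7,60,1],
    [0,0,0.006,-1,-7,60,1],
    [0,0,0.006,-1,-7,60,1]
  ]
}}

```text
time: 9.1
ee_pos: [0.5158, 0.2524, 0.1734]
eef_rot: [-0.114, 0.994, 0.001, 0.001]
ft_force: [-0.3, -0.0, -0.1]
width: 0.0868
grip_force: 0.0
```

```bash
python3 - <<'E'
from h import *
from bench import camera
go([.515,.251,.113],102.9)
for n in ("top","side"):
    c=camera(n); P,_=world(c); hsv=cv2.cvtColor(c["image"],cv2.COLOR_RGB2HSV)
    cv2.imwrite(f"pics/k_{n}.png",cv2.resize(c["image"][90:250,100:300,::-1],None,fx=3,fy=3))
E
```

```text
turn [0.001 0.002 0.003] shift [ 1.3 -1.3 60.4]
```

View pics/k_side.png

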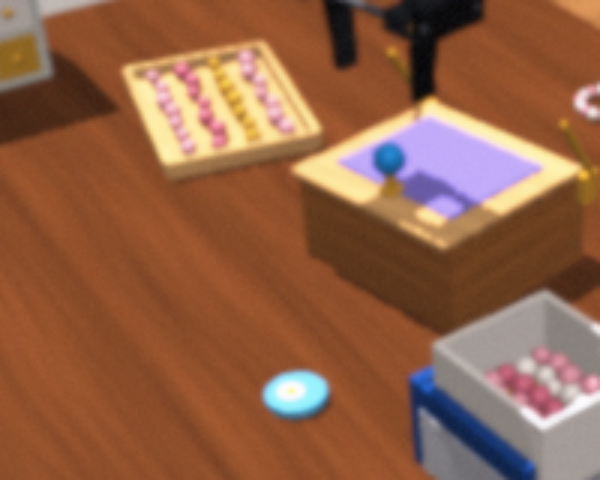

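The crop shows the knob at px (389,157) and the fingertips at px (340,65) and (425,95). I'll compare that with where the tips should project.

```bash
python3 - <<'E'
from h import *
from bench import camera
s=status.read_state(); Rm=R.from_quat(s["eef_rot"]).as_matrix()
for n in ("side","top"):
    c=camera(n); wc=c["world_from_camera"]
    K=np.array([[c["fx"],0,c["cx"]],[0,c["fy"],c["cy"]],[0,0,1]],float)
    pts=[s["ee_pos"],s["ee_pos"]+Rm[:,1]*.05,s["ee_pos"]-Rm[:,1]*.05,[.515,.251,.1305]]
    W=np.linalg.inv(wc); q=np.array(pts,float)
    uv,_=cv2.projectPoints(q,cv2.Rodrigues(W[:3,:3])[0],W[:3,3],K,np.array([float(c["k1"]),0,0,0]))
    print(n,"tcp,tip+,tip-,ball",uv.reshape(-1,2).round(1).tolist(),"crop:",((uv.reshape(-1,2)-[100,90])*3).round(0).tolist())
    P,_=world(c); print(ball(P,cv2.cvtColor(c["image"],cv2.COLOR_RGB2HSV),wc))
E
```

```text
side tcp,tip+,tip-,ball [[228.0, 128.0], [215.2, 122.2], [241.4, 134.1], [229.2, 142.7]] crop: [[384.0, 114.0], [346.0, 97.0], [424.0, 132.0], [388.0, 158.0]]
(array([0.51342299, 0.25249814, 0.13113079]), 77, np.float64(0.0012704633363588792))
top tcp,tip+,tip-,ball [[174.9, 191.0], [152.8, 196.0], [196.9, 186.0], [180.9, 195.0]] crop: [[225.0, 303.0], [158.0, 318.0], [291.0, 288.0], [243.0, 315.0]]
(array([0.51440155, 0.25009119, 0.13111669]), 110, np.float64(0.005041572871877976))
```

View pics/k_top.png

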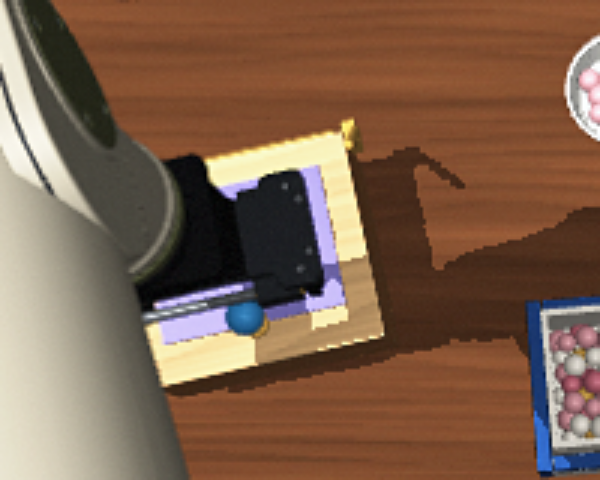

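The side-view fingertips look about 10 px higher than predicted, so I'll check their depth points.

```bash
python3 - <<'E'
from h import *
from bench import camera
s=status.read_state(); Rm=R.from_quat(s["eef_rot"]).as_matrix(); print(s["ee_pos"],s["width"])
c=camera("side"); P,_=world(c); im=c["image"]
L=(P-s["ee_pos"])@Rm   # tool coords
m=(im.max(-1)<75)&(np.abs(L[...,0])<.06)&(np.abs(L[...,1])<.12)&(L[...,2]>-.12)&(L[...,2]<.05)
v,u=np.where(m); l=L[m]*1000
for a in range(-120,50,10):
    k=(l[:,2]>=a)&(l[:,2]<a+10)
    if k.sum(): print(a,k.sum(),"x",np.percentile(l[k,0],[5,50,95]).round(),"y",np.percentile(l[k,1],[5,95]).round(),"v",v[k].min(),v[k].max())
cv2.imwrite("pics/f.png",cv2.resize(im[50:180,170:300,::-1],None,fx=4,fy=4))
E
```

```text
[0.51528858 0.25285638 0.17239116] 0.0871592319862076
-120 203 x [-28.  32.  39.] y [-89.  73.] v 81 103
-110 98 x [-30.   8.  38.] y [-89.  77.] v 84 105
-100 16 x [-10.   8.  12.] y [46. 58.] v 86 92
-90 49 x [-8.  4. 12.] y [-60.  54.] v 91 107
-80 65 x [-10.   4.  12.] y [-58.  52.] v 94 111
-70 53 x [-9.  5. 12.] y [-56.  49.] v 98 115
-60 55 x [-10.   2.  12.] y [-55.  48.] v 101 118
-50 55 x [-9.  1. 11.] y [-54.  48.] v 105 122
-40 29 x [-8.  3. 10.] y [-55.  47.] v 109 123
```

View pics/f.png

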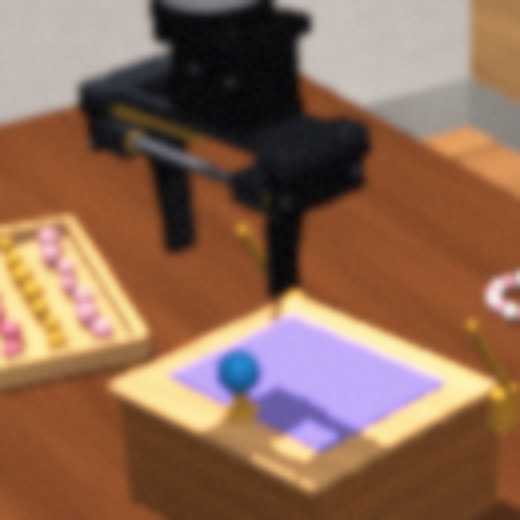

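```bash
python3 - <<'E'
from h import *
for n,pos,q in (("c2_side",[.5001,-.3089,.2289],[.68,.733,.001,.002]),("c_side",[.199,.592,.19],[.162,.987,-.001,0])):
    c=dict(np.load(n+".npz")); P,_=world(c); im=c["image"]; Rm=R.from_quat(q).as_matrix()
    L=(P-np.array(pos))@Rm
    m=(im.max(-1)<75)&(np.abs(L[...,0])<.06)&(np.abs(L[...,1])<.12)&(L[...,2]>-.13)&(L[...,2]<.06)
    v,u=np.where(m); l=L[m]*1000; print(n)
    for a in range(-130,60,10):
        k=(l[:,2]>=a)&(l[:,2]<a+10)
        if k.sum(): print(a,k.sum(),"x",np.percentile(l[k,0],[5,50,95]).round(),"y",np.percentile(l[k,1],[5,95]).round())
E
```

```text
c2_side
-130 428 x [-46. -38.  12.] y [-97.  77.]
-120 500 x [-46. -33.  16.] y [-91.  76.]
-110 264 x [-46. -23.  19.] y [-91.  76.]
-100 6 x [-16. -15. -11.] y [-36. -34.]
-90 21 x [-21. -19. -13.] y [-24. -14.]
-80 64 x [-21. -18.  -6.] y [-21.   9.]
-70 82 x [-21. -18.  -4.] y [-20.   6.]
-60 79 x [-20. -17.  -3.] y [-18.   5.]
-50 79 x [-21. -17.  -3.] y [-16.   6.]
-40 72 x [-21. -18.  -4.] y [-16.   6.]
-30 3 x [-20. -19. -17.] y [1. 7.]
c_side
-130 101 x [-39. -28.  -7.] y [-92.  79.]
-120 88 x [-38. -24.  -0.] y [-88.  48.]
-110 56 x [-36. -20.  -2.] y [-91.  49.]
-100 5 x [-8. -3.  1.] y [-62. -59.]
-90 23 x [-13.  -5.   4.] y [-63. -55.]
-80 25 x [-11.  -1.   8.] y [-62. -52.]
-70 30 x [-11.  -2.   7.] y [-59. -51.]
-60 29 x [-10.  -3.   8.] y [-56.  43.]
-50 50 x [-11.  -4.   7.] y [-54.  47.]
-40 35 x [-10.  -3.   6.] y [-53.  45.]
```

Both views put the real fingertips about 32 mm above the reported TCP, and the body is offset by the same amount. The tool frame is therefore off along z. I'll descend in stages and watch the force.

>>> {"op": "jog_arm", "data": {
  "plan": [
    [0,0,0,1,-1,25,1],
    [0,0,0,1,-1,50,1],
    [0,0,0,1,-1,60,1],
    [0,0,0,1,-1,60,1]
  ]
}}

```text
time: 9.75
ee_pos: [0.5134, 0.2511, 0.1104]
eef_rot: [-0.114, 0.993, -0.001, -0.001]
ft_force: [-0.0, 0.9, 0.4]
width: 0.0875
grip_force: 0.0
```

>>> {"op": "jog_arm", "data": {
  "plan": [
    [0,0,0,0,0,6,1],
    [0,0,0,0,0,12,1],
    [0,0,0,0,0,17,1],
    [0,0,0,0,0,18,1]
  ]
}}

```text
time: 10.15
ee_pos: [0.5139, 0.2514, 0.0929]
eef_rot: [-0.114, 0.993, -0.0, -0.0]
ft_force: [0.1, 0.3, -0.3]
width: 0.087
grip_force: 0.0
```

```bash
cat >> h.py <<'E'
def tips(c,s):
    Rm=R.from_quat(s["eef_rot"]).as_matrix(); P,_=world(c); L=(P-s["ee_pos"])@Rm*1000
    m=(c["image"].max(-1)<75)&(np.abs(L[...,0])<25)&(np.abs(L[...,1])<70)&(L[...,2]>-90)&(L[...,2]<20); l=L[m]
    for sg in (-1,1):
        k=l[l[:,1]*sg>20]; print("finger",sg,len(k),"z max",np.percentile(k[:,2],[90,97,100]).round(1),"y",np.percentile(k[:,1],[5,95]).round(1),"x",np.percentile(k[:,0],[5,95]).round(1))
E
python3 - <<'E'
from h import *
from bench import camera
s=status.read_state(); print(s["ee_pos"],s["ft_force"])
c=camera("side"); tips(c,s); P,_=world(c)
b=ball(P,cv2.cvtColor(c["image"],cv2.COLOR_RGB2HSV),c["world_from_camera"])
print(b,"ball in tool",(R.from_quat(s["eef_rot"]).inv().apply(b[0]-s["ee_pos"])*1000).round(1))
E
```

```text
[0.51388275 0.25136386 0.09291453] [ 0.14725067  0.25520462 -0.25826491]
finger -1 92 z max [-41.9 -38.7 -37.6] y [-59.1 -50. ] x [-7.  11.1]
finger 1 132 z max [-43.1 -39.5 -37.4] y [41.6 52.7] x [-7.8 10.6]
(array([0.51506604, 0.25288767, 0.13033189]), 82, np.float64(0.0015097616276876444)) ball in tool [ -1.5   1.2 -37.4]
```

No contact below the lid's height (0.098), which confirms the offset. I'll go down 15 mm more and close.

>>> {"op": "jog_arm", "data": {
  "plan": [
    [0,0,0,-1,0,6,1],
    [0,0,0,-1,0,12,1],
    [0,0,0,-1,0,15,1],
    [0,0,0,-1,0,15,1]
  ]
}}

```text
time: 10.6
ee_pos: [0.5147, 0.2514, 0.0777]
eef_rot: [-0.114, 0.993, -0.0, -0.0]
ft_force: [0.6, -0.5, 0.2]
width: 0.0867
grip_force: 0.0
```

>>> {"op": "jog_arm", "data": {
  "plan": [
    [0,0,0,0,0,0,-1],
    [0,0,0,0,0,0,-1],
    [0,0,0,0,0,0,-1],
    [0,0,0,0,0,0,-1],
    [0,0,0,0,0,0,-1],
    [0,0,0,0,0,0,-1],
    [0,0,0,0,0,0,-1],
    [0,0,0,0,0,0,-1]
  ],
  "squeeze": 25
}}

```text
time: 11.4
ee_pos: [0.5151, 0.2517, 0.0784]
eef_rot: [-0.114, 0.993, 0.0, 0.0]
ft_force: [-0.7, 1.3, 0.6]
width: 0.0309
grip_force: 0.9
```

>>> {"op": "jog_arm", "data": {
  "plan": [
    [0,0,0,0,0,0,-1],
    [0,0,0,0,0,0,-1],
    [0,0,0,0,0,0,-1],
    [0,0,0,0,0,0,-1]
  ],
  "squeeze": 30
}}

```text
time: 11.8
ee_pos: [0.5149, 0.2523, 0.0783]
eef_rot: [-0.115, 0.993, 0.0, 0.0]
ft_force: [-0.1, 5.3, -1.2]
width: 0.0279
grip_force: 30.0
```

>>> {"op": "jog_arm", "data": {
  "plan": [
    [0,0,0,-2,0,-6,-1],
    [0,0,0,-4,0,-12.5,-1],
    [0,0,0,-6.5,0,-19,-1],
    [0,0,0,-9,0,-24.5,-1],
    [0,0,0,-12,0,-30.5,-1],
    [0,0,0,-15.5,0,-36,-1],
    [0,0,0,-15.5,0,-36,-1]
  ]
}}

```text
time: 12.5
ee_pos: [0.5298, 0.2557, 0.1147]
eef_rot: [-0.115, 0.993, 0.0, -0.001]
ft_force: [-3.6, 4.4, -1.0]
width: 0.0278
grip_force: 30.0
```

```bash
cat >> h.py <<'E'
def look(n="side"):
    from bench import camera
    s=status.read_state(); print("tcp",s["ee_pos"].round(4) if hasattr(s["ee_pos"],"round") else s["ee_pos"],"grip",s["grip_force"],s["width"])
    c=camera(n); P,_=world(c); b=ball(P,cv2.cvtColor(c["image"],cv2.COLOR_RGB2HSV),c["world_from_camera"]); print(n,"ball",b)
    cx=np.array([.975,.2225]); h=np.array([.515,.2515])+.145*cx
    r=(b[0][:2]-h)@cx; zz=b[0][2]-.09; print("lid angle",np.degrees(np.arctan2(zz,-r)-np.arctan2(.04,.145)).round(2),"radius",np.hypot(r,zz))
    t=np.array(s["ee_pos"]); r=(t[:2]-h)@cx; zz=t[2]+.0525-.09; print("by tcp",np.degrees(np.arctan2(zz,-r)-np.arctan2(.04,.145)).round(2),np.hypot(r,zz))
    return c,s
E
python3 -c "
from h import *
look()"
```

```text
tcp [0.5298 0.2557 0.1147] grip 30.01167744398117 0.02779972907708581
side ball (array([0.531382  , 0.25454852, 0.16790923]), 73, np.float64(0.0026165588676474944))
lid angle 15.83 radius 0.1501607968223523
by tcp 15.36 0.15094077026443128
```

>>> {"op": "jog_arm", "data": {
  "plan": [
    [0,0,0,-3,0,-5,-1],
    [0,0,0,-7,0,-11,-1],
    [0,0,0,-15,0,-21,-1],
    [0,0,0,-24,0,-31,-1],
    [0,0,0,-34,0,-39.5,-1],
    [0,0,0,-44,0,-47.5,-1],
    [0,0,0,-55.5,0,-54.5,-1],
    [0,0,0,-67,0,-60.5,-1],
    [0,0,0,-73,0,-63,-1],
    [0,0,0,-79,0,-65.5,-1],
    [0,0,0,-79,0,-65.5,-1]
  ]
}}

```text
time: 13.65
ee_pos: [0.6071, 0.2736, 0.1796]
eef_rot: [-0.115, 0.993, 0.0, -0.0]
ft_force: [-2.6, 4.3, -0.1]
width: 0.028
grip_force: 30.0
```

```bash
python3 -c "
from h import *
c,s=look(); print(s['ft_force'])
cv2.imwrite('pics/l1.png',cv2.resize(c['image'][60:200,160:330,::-1],None,fx=4,fy=4))"
```

```text
tcp [0.6071 0.2736 0.1796] grip 30.019098110496998 0.028046305633192888
side ball (array([0.60799984, 0.27305978, 0.23308457]), 63, np.float64(0.003040493855586153))
lid angle 55.48 radius 0.15142031869315034
by tcp 55.1 0.15077719939361814
[-2.58471473  4.3244082  -0.07648794]
```

View pics/l1.png

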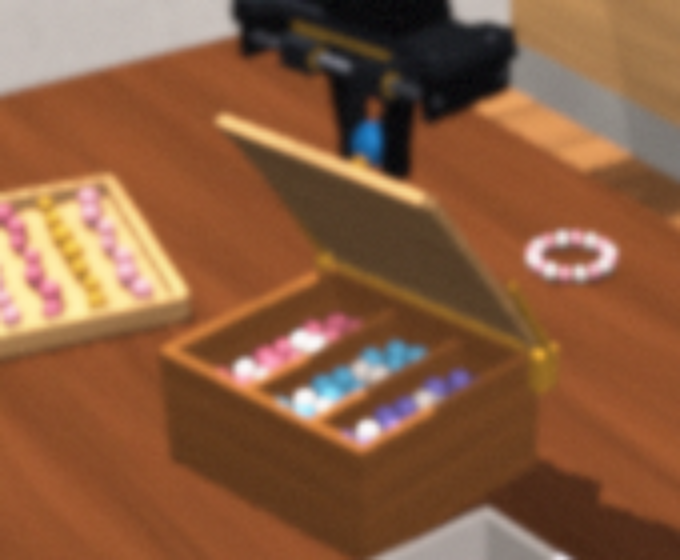

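The lid is near 55° with the ball (crop px (368,140)) held between the pads. I'll move the last 5°, then fit the lid's plane.

>>> {"op": "jog_arm", "data": {
  "plan": [
    [0,0,0,-6,0,-2,-1],
    [0,0,0,-12,0,-4,-1],
    [0,0,0,-12,0,-4,-1],
    [0,0,0,-12,0,-4,-1]
  ]
}}

```text
time: 14.1
ee_pos: [0.6187, 0.2763, 0.1834]
eef_rot: [-0.115, 0.993, 0.0, -0.0]
ft_force: [-2.5, 4.8, -2.8]
width: 0.0282
grip_force: 30.0
```

```bash
cat > plane.py <<'E'
from h import *
c,s=look(); P,_=world(c)
from bench import camera
t=camera("top"); T,_=world(t)
cx=np.array([.975,.2225]); cy=np.array([-.2225,.975]); h=np.array([.515,.2515])+.145*cx
for n,Q,im in (("side",P,c["image"]),("top",T,t["image"])):
    a=(Q[...,:2]-h)@cx; b=(Q[...,:2]-h)@cy; z=Q[...,2]-.09
    u=-a*.5+z*.866; w=a*.866+z*.5    # along/normal for exactly 60 deg
    m=(u>.03)&(u<.17)&(np.abs(b)<.09)&(np.abs(w)<.03)&(im.max(-1)>60)
    for it in range(4):
        p=np.polyfit(u[m],w[m],1); m&=np.abs(w-np.polyval(p,u))<.006
    print(n,m.sum(),"lid 60+",np.degrees(-np.arctan(p[0])).round(2),"offset mm",(p[1]*1000).round(1))
    H,S,V=cv2.split(cv2.cvtColor(im,cv2.COLOR_RGB2HSV))
    for sg in (-1,1):
        g=(u>.02)&(u<.085)&(np.abs(b-sg*.11)<.008)&(np.abs(w)<.03)&(H>12)&(H<35)&(S>90)
        if g.sum()>8:
            q=np.polyfit(u[g],w[g],1); print(" gauge",sg,g.sum(),"60+",np.degrees(-np.arctan(q[0])).round(1),"mean w",(w[g].mean()*1000).round(1))
print(s["ft_force"])
cv2.imwrite("pics/l2.png",cv2.resize(c["image"][60:200,160:330,::-1],None,fx=4,fy=4))
E
python3 plane.py
```

```text
tcp [0.6187 0.2763 0.1834] grip 30.01024531200528 0.02820819085229658
side ball (array([0.61997137, 0.27367613, 0.23571772]), 63, np.float64(0.002647527690720528))
lid angle 60.06 radius 0.15052505424903107
by tcp 59.84 0.15084097940708513
side 1113 lid 60+ 0.69 offset mm 1.9
 gauge -1 49 60+ -0.1 mean w 1.9
 gauge 1 39 60+ 0.3 mean w 1.0
top 720 lid 60+ 0.64 offset mm 9.9
 gauge -1 23 60+ 2.4 mean w 3.9
[-2.48226177  4.78111379 -2.84146196]
```

```bash
python3 -c "
from h import *
c,s=look(); cv2.imwrite('pics/final.png',c['image'][:,:,::-1])"
```

```text
tcp [0.6186 0.2763 0.1833] grip 30.00991003587842 0.02789699328448877
side ball (array([0.61887003, 0.27487434, 0.23611406]), 62, np.float64(0.002901578655843672))
lid angle 59.8 radius 0.1511126446312916
by tcp 59.79 0.15083380868999233
```

View pics/final.png

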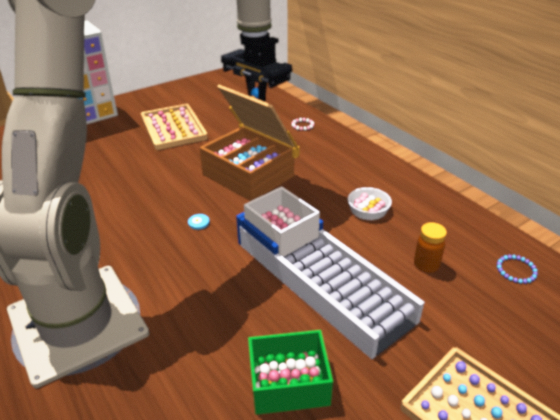

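The tote is home at px (282,218) and the lid is held at 60° with the knob at px (256,93). The dish, jar and pendant haven't moved, so I'm handing in.

```bash
python3 -c "
from bench import order
print(order.close_job())"
```

```text
the job is handed in; nothing more can be done
None
```

The tote is home against the blue end stop (no visible gap), and the gripper is holding the chest's lid at about 60° by its knob; the job was handed in at about 14 s, with the dish, jar and pendant untouched.

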